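# Swap the reagent cartridge of a field water analyser

### The job

Change the cartridge in the water analyser: its slot has a push-push catch, so press the used cartridge down until it lets go, lift it out and put it in the grey tray. Then take the fresh cartridge from the open kit box, slide it into the slot and push it in until the catch holds it down by itself, and let go. Press with feeling, never hard enough to strain the catch, and leave the flask, bottle, beaker and tube rack where they are.

Things in the scene. Friction and masses are not known exactly. Their poses are not given: they have to be found in the camera images.
- analyser: Portable water analyser: white box, grey skirt and corner bumpers, 200 (x) x 170 (y) mm, flat deck 90 mm above the table, fixed. Origin: centre of its footprint at table height; z up. Display and keys (2 mm high) on the -x part of the deck, two capped ports (14 mm high) near the +x corners, cartridge slot 25 mm to +x of the centre. Never shove it with more than 40 N in all.
- slot_mouth (a point): Centre of the slot at deck height; axes as the analyser's. Vertical slot 18 (x) x 36 (y) mm; 45 degree lead-in 3 mm high on the deck round it (24 x 42 mm at its top). Height of a cartridge's centre above this point: +4 mm caught, +18 mm ejected (also where one let into the slot meets the carriage), -1 to -9 mm at the bottom stop. 24 mm of an ejected cartridge are still in the slot.
- carriage: Sprung carriage in the slot with a firm pad on which the cartridge stands; origin: its top, 38 mm below the deck caught, 24 mm ejected. Pressed to the bottom stop and let go, a cartridge is caught; pressed to the stop again, it is driven up. The stop lies 4.5 to 12 mm below the caught place, differing by unit. Spring 3.5 N up, 6 N caught, 8 N at the stop. Never press on it with over 20 N.
- used_mid (a point): Centre (half-way up) of the used cartridge, caught in the slot at the start: hooks in its notches hold it (1 mm of play) until ejected. White, 84 mm tall, 55 g: body 16 (x) x 34 (y) x 56 mm high, notched narrow sides, bevelled foot; above it a ribbed grip tab 10 (x) x 28 (y) x 28 mm high. Shoulder 14 mm, top 42 mm above this point. z up; the same either way round.
- fresh_mid (a point): Centre (half-way up) of the fresh cartridge, of the same make and size as the used one (see there). It starts upright in one of the two pockets of the kit box.
- kit: Open white kit box, 220 (x) x 170 (y) mm, walls 50 mm high, fixed, lid standing open on its +y side (leaning outward, 195 mm high). Origin: centre of its footprint at table height. Two pockets 21 (x) x 39 (y) mm, floor 12 mm and rim 36 mm above the table, at x = +50 and -50, y = -35 mm: one holds the fresh cartridge, the other the flask. Three amber bottles 69 mm high at y = +45 mm.
- flask_mid (a point): Centre (half-way up) of the flat white flask with a round grey cap, 17 (x) x 34 (y) x 67 mm high, in the other pocket of the kit box. To be left alone.
- tray_in (a point): Centre of the inner floor (3 mm above the table) of the grey open tray for used cartridges: 150 (x) x 120 (y) mm outside, walls 3 mm thick, rim 45 mm above the table, fixed to the table. The used cartridge may lie or stand in it anyhow.
- tube_rack: White test-tube rack 60 x 220 mm, with capped tubes up to 112 mm high; loose, origin under its centre. To be left alone.
- beaker: Clear beaker, 70 mm across, 95 mm high; loose, origin under its centre. To be left alone.
- dropper: Amber dropper bottle with a black cap, 36 mm across, 85 mm high; loose, origin under its centre. To be left alone.

How it is judged:
By the outcome, as a careful person would: the job done as asked, in the order asked, and still so for the second after the job is handed in, with the robot touching nothing.
It also fails if it takes over 72 s, if anything falls off the work surface, if the arm or the gripper's body presses on something with over 40 N, if the wrist force passes 120 N, or if a joint passes its speed limit or range.

### The arm

A 7-joint arm with a two-finger parallel gripper is mounted at the origin on the work surface. World frame = base frame: x ahead of the robot, y to its left, z up, the work surface at z = 0. Lengths are in mm, angles in rad, forces in N, time in s.
With the tool pointing down it reaches from about 425 to 875 mm from the base axis. Payload 9.9 kg.
Tool frame: the origin (TCP) lies midway between the tips of the shut fingers; the grasp point (between the pads) lies 19 mm behind it; z points along the fingers, y is the line along which they close (so a half turn about z gives the same grasp; the last joint's range is limited). The gripper opens to 85 mm and grips with 20 to 120 N. Pads are 22 mm wide; open, the fingers measure 114 mm over their backs; the gripper's body (76 mm by 85 mm) begins 54 mm behind the grasp point. The pads swing forward as they close: fully open they stand 13 mm farther back than shut.
Start: joints at [-1.411, 0.576, 0.025, 1.437, -0.015, 1.129, -0.057], TCP at [162.932, 655.043, 206.189] pointing down, gripper open.
Joint ranges: [-2.76, 2.76], [-0.34, 2.15], [-1.52, 1.57], [0.19, 2.46], [-1.09, 4.23], [0.17, 1.99], [-2.82, 2.82]. Speed limits (rad/s): [2.22, 2.22, 3.01, 3.01, 3.14, 3.14, 3.14].

### API

Orientations are given as a unit quaternion [w, x, y, z].
In Python, from station import arm gives the robot as it stands.
- The arm moves only by the tool apply_moves, never from a script. Its argument "rows" is text: rows parted by semicolons, each of 5 numbers parted by spaces: the finger opening in mm, from 0 to 85.4, then the shift along the tool's x, y, z in mm, then the turn about the tool's z in rad. In form: jaw x y z turn; .... A call has 1 to 5 rows; each row shifts and turns the commanded pose from where the row before left it, along the tool's axes as they then stand; what a row does not reach is not made up. A row lasts 1/12 s, in which the tool goes at most 41.7 mm and 7.16 degrees, less where a joint would pass 70% of its speed; a pose out of reach is approached as far as the arm can. A call is refused whole if a number of a shift passes 41.7 or a number of a turn 0.125, either way. A call with a gripper value outside its range is refused whole. The fingers move at their own pace and stop on an object; "grip_force" is the grip in N (left out, the last holds). Time passes only in rows, so rows that do not move let the fingers close. It gives the time, the measured TCP pose, the force, the opening and the grip force at its end, in the units of the state.
- arm.sense(): the state, without advancing time (a new reading comes with each control period).
- arm.grab_frame(name): name is "scene" or "top" or "wrist"; returns the picture (480x640x3 uint8, red, green, blue); there is no depth.
- arm.get_calibration(name): a dict with "fx", "fy", "cx", "cy" (pixels), "position" and "attitude" of the camera in the world; the wrist camera has in their place "tool_from_camera" (4x4, takes a point from camera to tool coordinates, whose origin is the TCP and whose axes are the flange's). Camera axes: x right, y up, looking along -z (the intrinsics and any distortion apply to the point x, -y, -z); pixel columns grow to the right and rows downward; lengths in mm; the calibration is good to about 2 mm. A picture is of the moment at which its call begins: read the wrist's pose just before it. get_calibration takes no time and is no camera call.
- arm.sign_off(): hands the job in; it is judged then, once.
Trained networks look in the newest picture that a camera, given by its name, has taken for a name from the list of things; names that differ only in an ending like _2 or _b are one class to them, and where a whole thing is asked for, a point or a joint stands for the part that bears it (a point fixed in the world has none). Each returns a list of dicts, best first, with "p" (0 to 1); they miss things now and then, are a little off and sometimes report something else, mostly with a low value. They report only what shows in the picture. A call takes as long as a camera call.
- arm.recognise(target, camera): "xyz" ([x, y, z] in mm, in world coordinates, good to about 4 mm: the middle of the surface that is visible of it).
- arm.outline_of(target, camera): "mask" (480x640 bool, what is visible of it).
- arm.mark_of(target, camera): "xyz" ([x, y, z] in mm, in world coordinates, good to about 4 mm: a listed point, or the origin of a listed thing).
The state is a dict: "time_s": time; "joint_positions": joint angles; "qd": joint speeds; "effort": joint torques, N m; "tcp_pos": TCP position; "eef_rot": TCP orientation; "force": force on the tool from outside, world axes, zero at the start; "wrist_torque": the same for the moment, N m; "gripper_width": finger opening in mm; "finger_force": force on a finger pad.
Only numpy, scipy, OpenCV 4.12 (cv2) and the standard library are available. Lean on these libraries where they do the work, as an engineer would, in place of code of your own. Each camera call takes 0.05 s, during which the arm holds its last target. There are 200 camera calls.

## Working session

There is one attempt and no reset: what is moved stays moved. The work goes in short steps, Python scripts to look and compute and a tool call to move; the robot and the scene stay as the last step left them, time stands still between calls to the robot, and variables do not carry over. Pictures are saved under pics/ and viewed, at most 10 in all, crops included, and the job is handed in when it is done.

Besides the shell and the picture viewer there is one more tool, called after ">>>" as name(argument=value, ...) on one line, values as JSON. apply_moves: Moves the arm, as the interface text tells. Its arguments: {"type":"object","properties":{"rows":{"type":"string"},"grip_force":{"type":"number"}},"required":["rows"]}

```bash
mkdir -p pics
cat > h.py <<'E'
from station import arm
import numpy as np, cv2
def snap(n,f):
    im=arm.grab_frame(n); cv2.imwrite('pics/'+f,cv2.cvtColor(im,cv2.COLOR_RGB2BGR)); return im
E
python3 - <<'E'
from h import *
s=arm.sense(); print(s['time_s'],s['tcp_pos'],s['eef_rot'],s['gripper_width'],s['force'])
a=snap('top','t0.png'); b=snap('scene','s0.png')
for n in ['analyser','slot_mouth','used_mid','fresh_mid','kit','flask_mid','tray_in','tube_rack','beaker','dropper']:
    for c in ['top','scene']:
        r=arm.mark_of(n,c); print(n,c,[(np.round(x['xyz'],0).tolist(),round(x['p'],2)) for x in r[:2]])
for c in ['top','scene','wrist']: print(c,arm.get_calibration(c))
print(arm.sense()['time_s'])
E
```

```text
0.0 [162.80966014 654.55526446 205.32832094] [-5.79081049e-05  1.21573630e-01  9.92582060e-01 -8.38582445e-04] 85.03150789540986 [ 0.45284489 -0.41233897  0.32928557]
analyser top [([454.0, -36.0, 2.0], 0.66)]
analyser scene [([450.0, -34.0, -0.0], 0.88)]
slot_mouth top [([474.0, -38.0, 93.0], 0.71)]
slot_mouth scene [([473.0, -42.0, 90.0], 0.67)]
used_mid top [([476.0, -43.0, 98.0], 0.66)]
used_mid scene [([474.0, -44.0, 97.0], 0.54)]
fresh_mid top [([602.0, 289.0, 55.0], 0.68)]
fresh_mid scene [([601.0, 292.0, 53.0], 0.9)]
kit top [([552.0, 326.0, -1.0], 0.61)]
kit scene [([556.0, 321.0, -0.0], 0.67)]
flask_mid top [([507.0, 288.0, 47.0], 0.53), ([453.0, -38.0, -2.0], 0.39)]
flask_mid scene [([506.0, 290.0, 45.0], 0.83)]
tray_in top [([502.0, -327.0, 5.0], 0.83)]
tray_in scene [([502.0, -324.0, 2.0], 0.84)]
tube_rack top [([787.0, -138.0, -1.0], 0.78), ([506.0, -326.0, 4.0], 0.59)]
tube_rack scene [([786.0, -142.0, 1.0], 0.7), ([476.0, -43.0, 94.0], 0.58)]
beaker top [([744.0, 106.0, -3.0], 0.58)]
beaker scene [([743.0, 104.0, 1.0], 0.58)]
dropper top [([688.0, -311.0, 1.0], 0.82)]
[... 313 characters left out ...]
92979472248, 'fy': 515.9692979472248, 'cx': 317.22910638441203, 'cy': 236.1580308743683, 'position': array([1401.78214208,  -63.74562043,  661.88734914]), 'attitude': array([0.64241176, 0.34218259, 0.31162862, 0.61082387])}
wrist {'fx': 383.93585545922383, 'fy': 383.93585545922383, 'cx': 325.46785334047263, 'cy': 246.55043483376107, 'tool_from_camera': array([[ 4.14145798e-04,  9.56607327e-01,  2.91379907e-01,
         7.40865278e+01],
       [ 9.99999128e-01, -3.06842915e-05, -1.32058735e-03,
         1.14298763e-01],
       [-1.25434275e-03,  2.91380200e-01, -9.56606505e-01,
        -1.67530076e+02],
       [ 0.00000000e+00,  0.00000000e+00,  0.00000000e+00,
         1.00000000e+00]])}
1.1
```

View pics/t0.png

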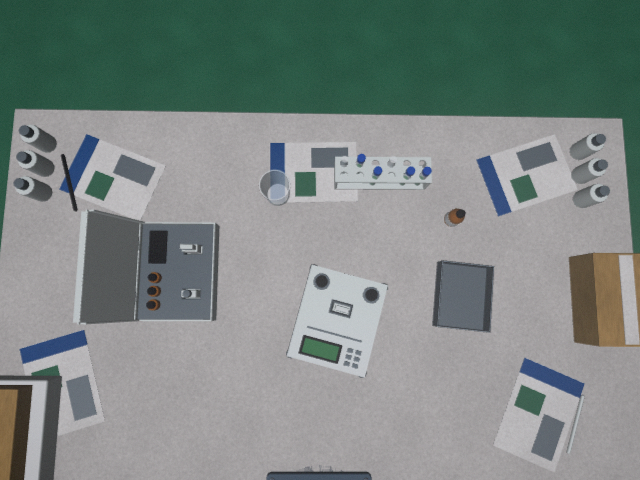

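View pics/s0.png

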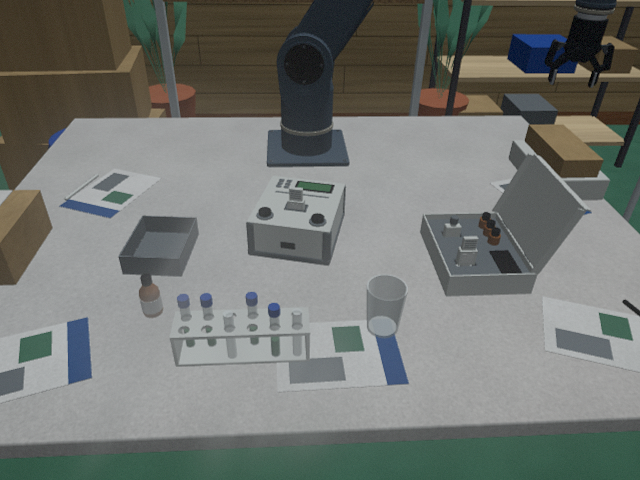

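The top view shows the analyser at about (338,320), yawed about -15°, with the slot at (341,308). The kit's fresh cartridge is at (190,248) and the flask at (190,293). The tray is at (464,296), and nothing blocks the approaches to the slot and tray. The scene view agrees with this and with the network estimates.

```bash
cat >> h.py <<'E'
from scipy.spatial.transform import Rotation as R
def pose():
    s=arm.sense(); q=s['eef_rot']; return np.array(s['tcp_pos']),R.from_quat([q[1],q[2],q[3],q[0]]).as_matrix(),s
def yawy(M): return np.arctan2(M[1,1],M[0,1])   # world heading of tool y
def project(P,c,T=None):
    P=np.atleast_2d(P).astype(float); k=arm.get_calibration(c)
    if c=='wrist':
        p,M,_=pose(); t=np.array(k['tool_from_camera']); A=M@t[:3,:3]; o=M@t[:3,3]+p
    else:
        q=k['attitude']; A=R.from_quat([q[1],q[2],q[3],q[0]]).as_matrix(); o=k['position']
    v=(P-o)@A; return np.c_[k['cx']+k['fx']*v[:,0]/-v[:,2], k['cy']-k['fy']*v[:,1]/-v[:,2]]
def ray(px,c,z):
    k=arm.get_calibration(c); px=np.atleast_2d(px).astype(float)
    if c=='wrist':
        p,M,_=pose(); t=np.array(k['tool_from_camera']); A=M@t[:3,:3]; o=M@t[:3,3]+p
    else:
        q=k['attitude']; A=R.from_quat([q[1],q[2],q[3],q[0]]).as_matrix(); o=k['position']
    d=np.c_[(px[:,0]-k['cx'])/k['fx'],-(px[:,1]-k['cy'])/k['fy'],-np.ones(len(px))]@A.T
    return o+d*((z-o[2])/d[:,2])[:,None]
def plan(wps,jaw,step=40,start=None):
    """wps: list of (x,y,z,yaw of tool y); prints rows"""
    p,M,_=pose(); y=yawy(M)
    if start is not None: p=np.array(start[:3],float); y=start[3]
    for w in wps:
        d=np.array(w[:3])-p; dy=(w[3]-y+np.pi)%(2*np.pi)-np.pi
        n=max(1,int(np.ceil(max(np.linalg.norm(d)/step,abs(dy)/0.12)))); rows=[]
        for i in range(n):
            ty=np.array([np.cos(y),np.sin(y),0]); tx=np.cross(ty,[0,0,-1]); s=d/n
            rows.append('%g %.1f %.1f %.1f %.3f'%(jaw,s@tx,s@ty,-s[2],-dy/n)); y+=dy/n
        p=np.array(w[:3],float)
        print(n)
        for i in range(0,n,5): print('; '.join(rows[i:i+5]))
E
python3 - <<'E'
from h import *
im=cv2.imread('pics/t0.png')
arm.grab_frame('top')
for n in ['analyser','kit']:
    m=arm.outline_of(n,'top')[0]['mask'].astype(np.uint8)
    r=cv2.minAreaRect(cv2.findNonZero(m)); b=cv2.boxPoints(r); w=ray(b,'top',90 if n=='analyser' else 50)
    print(n,r,np.round(w[:,:2],0).tolist(),[np.degrees(np.arctan2(*(w[(i+1)%4]-w[i])[[1,0]])).round(1) for i in range(4)])
a=np.radians(-15)
plan([(360,330,265,np.radians(40)),(474,-42,265,a)],60)
E
```

```text
analyser ((337.15966796875, 320.5433654785156), (82.7901840209961, 97.00445556640625), 15.18583869934082) [[374.0, 74.0], [572.0, 23.0], [526.0, -149.0], [331.0, -94.0]] [np.float64(-14.5), np.float64(-104.7), np.float64(164.1), np.float64(75.5)]
kit ((146.9937744140625, 269.62469482421875), (143.17117309570312, 113.40833282470703), 2.8624048233032227) [[440.0, 540.0], [691.0, 548.0], [678.0, 226.0], [426.0, 229.0]] [np.float64(1.7), np.float64(-92.3), np.float64(179.3), np.float64(87.5)]
10
60 -27.0 -26.8 -5.9 0.063; 60 -28.6 -25.0 -5.9 0.063; 60 -30.1 -23.2 -5.9 0.063; 60 -31.5 -21.3 -5.9 0.063; 60 -32.8 -19.2 -5.9 0.063
60 -33.9 -17.1 -5.9 0.063; 60 -34.9 -15.0 -5.9 0.063; 60 -35.8 -12.7 -5.9 0.063; 60 -36.5 -10.5 -5.9 0.063; 60 -37.1 -8.1 -5.9 0.063
10
60 -35.8 -15.2 -0.0 0.096; 60 -37.1 -11.7 -0.0 0.096; 60 -38.1 -8.1 -0.0 0.096; 60 -38.7 -4.4 -0.0 0.096; 60 -38.9 -0.7 -0.0 0.096
60 -38.8 3.1 -0.0 0.096; 60 -38.3 6.8 -0.0 0.096; 60 -37.5 10.4 -0.0 0.096; 60 -36.3 14.0 -0.0 0.096; 60 -34.8 17.4 -0.0 0.096
```

>>> apply_moves(rows="60 -27.0 -26.8 -6 0.063; 60 -28.6 -25.0 -6 0.063; 60 -30.1 -23.2 -6 0.063; 60 -31.5 -21.3 -6 0.063; 60 -32.8 -19.2 -6 0.063")

```text
time_s: 1.67
tcp_pos: [262.1, 490.9, 236.6]
eef_rot: [-0.0, 0.277, 0.961, 0.0]
force: [0.7, 0.2, -0.2]
gripper_width: 60.0
finger_force: 0.0
```

>>> apply_moves(rows="60 -33.9 -17.1 -6 0.063; 60 -34.9 -15.0 -6 0.063; 60 -35.8 -12.7 -6 0.063; 60 -36.5 -10.5 -6 0.063; 60 -37.1 -8.1 -6 0.063")

```text
time_s: 2.08
tcp_pos: [360.4, 328.3, 266.8]
eef_rot: [-0.0, 0.425, 0.905, 0.0]
force: [1.7, 1.0, -0.0]
gripper_width: 60.0
finger_force: 0.0
```

>>> apply_moves(rows="60 -35.8 -15.2 0 0.096; 60 -37.1 -11.7 0 0.096; 60 -38.1 -8.1 0 0.096; 60 -38.7 -4.4 0 0.096; 60 -38.9 -0.7 0 0.096")

```text
time_s: 2.5
tcp_pos: [416.6, 142.1, 266.6]
eef_rot: [0.0, 0.628, 0.778, 0.001]
force: [1.1, -0.1, 0.0]
gripper_width: 60.0
finger_force: 0.0
```

>>> apply_moves(rows="60 -38.8 3.1 0 0.096; 60 -38.3 6.8 0 0.096; 60 -37.5 10.4 0 0.096; 60 -36.3 14.0 0 0.096; 60 -34.8 17.4 0 0.096")

```text
time_s: 2.92
tcp_pos: [473.5, -44.0, 266.6]
eef_rot: [0.0, 0.795, 0.607, 0.001]
force: [1.1, 1.1, 0.4]
gripper_width: 59.6
finger_force: 0.0
```

Run:
```python
from h import *
p,M,s=pose(); print(s['time_s'],p,np.degrees(yawy(M)),s['force'],s['gripper_width'])
snap('wrist','w0.png'); 
for n in ['slot_mouth','used_mid','analyser']: print(n,[(np.round(x['xyz'],1).tolist(),round(x['p'],2)) for x in arm.mark_of(n,'wrist')[:2]])
print(pose()[0])
```

```text
2.9167 [473.5172458  -44.02102416 266.61647863] -15.312460415513462 [1.14638182 1.1019475  0.35449692] 59.631655978718
slot_mouth [([472.6, -47.0, 93.2], 0.75)]
used_mid [([474.7, -41.9, 97.5], 0.73), ([789.8, -135.8, -0.3], 0.49)]
analyser [([449.0, -32.5, 1.0], 0.79), ([793.4, -138.6, -2.2], 0.59)]
[473.3258083  -43.24401005 266.21175948]
```

View pics/w0.png

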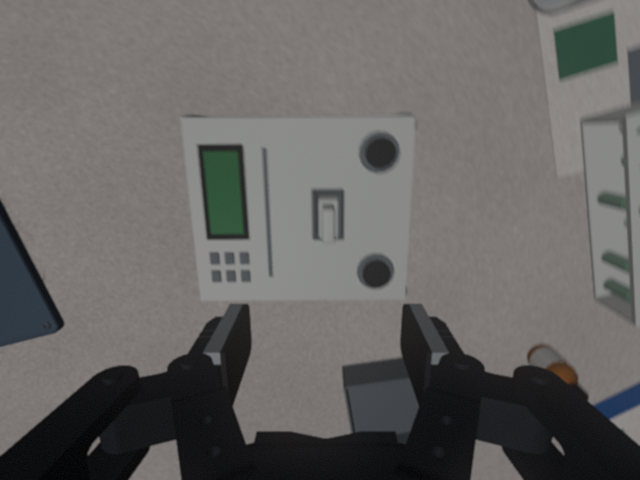

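Run:
```python
from h import *
c=ray([(182,118),(414,118),(406,300),(200,300)],'wrist',90); print(np.round(c,1).tolist())
a=yawy(pose()[1]); u=np.array([np.cos(a),np.sin(a)]); m=c[:,:2].mean(0); print('centre',m,'slot',m+25*u)
r=ray([(312,189),(344,189),(344,242),(312,242)],'wrist',93); print('rim',np.round(r,1).tolist(),r.mean(0))
im=cv2.imread('pics/w0.png'); cr=cv2.resize(im[170:260,280:380],None,fx=6,fy=6,interpolation=cv2.INTER_CUBIC)
cv2.imwrite('pics/w0c.png',cr)
print(project([(474,-43,136)],'wrist'))
```

```text
[[378.0, 69.9, 90.0], [568.2, 18.3, 90.0], [527.4, -145.4, 90.0], [333.1, -92.7, 90.0]]
centre [451.67035522 -37.47645244] slot [475.79545967 -44.03231511]
rim [[468.4, -16.6, 93.0], [495.8, -24.1, 93.0], [483.6, -71.5, 93.0], [455.1, -63.8, 93.0]] [475.7394979  -43.98564035  93.        ]
[[325.91085709 226.98683956]]
```

View pics/w0c.png

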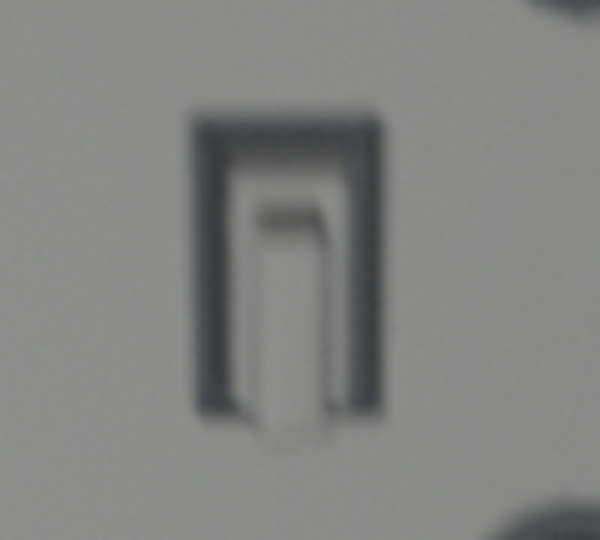

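The crop shows the tab top centred at about (328.7, 226) px. That puts the tab at about (476,-44), and the rim and deck corners give the same position. The yaw matches the tool.

>>> apply_moves(rows="40 0 2.4 36 0; 40 0 0 36 0; 40 0 0 36 0; 40 0 0 26 0; 40 0 0 0 0", grip_force=30)

```text
time_s: 3.53
tcp_pos: [472.5, -40.7, 128.3]
eef_rot: [-0.002, 0.793, 0.61, -0.003]
force: [-1.3, 0.7, 0.0]
gripper_width: 39.8
finger_force: 0.0
```

Run:
```python
from h import *
p,M,s=pose(); print(s['time_s'],p,np.degrees(yawy(M)),s['force'],s['gripper_width'])
im=snap('wrist','w1.png'); cv2.imwrite('pics/w1c.png',cv2.cvtColor(cv2.resize(im[160:480,120:520],None,fx=1.8,fy=1.8),cv2.COLOR_RGB2BGR))
a=yawy(M);u=np.array([np.cos(a),np.sin(a),0]);v=np.array([u[1],-u[0],0])
c=np.array([475.9,-43.9,136]); print(project([c+i*5*u+j*14*v for i in(-1,1) for j in(-1,1)],'wrist'))
```

```text
3.5333 [472.53305462 -40.68335649 128.28335703] -14.88336996852381 [-1.33594188  0.74708662  0.03291315] 39.77738758258116
[[319.52135648 274.42342945]
 [319.82373289 329.81631467]
 [341.66695364 274.45052476]
 [340.97452333 329.85714057]]
```

View pics/w1c.png

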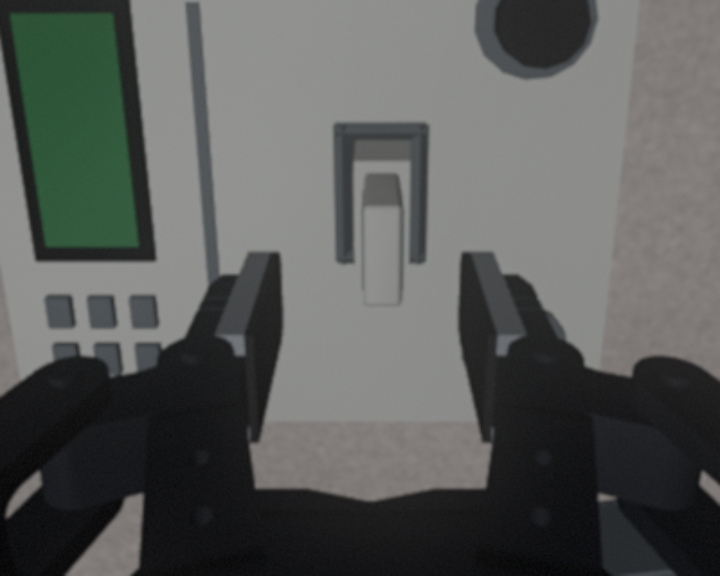

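The near view shows the tab top centred at about (332.5, 302) px in the full image, against a pad midline of about 326. The tool is a little short of the tab on the analyser's -x side, so I'll check the settled pose.

Run:
```python
from h import *
for i in range(4):
    p,M,s=pose(); print(s['time_s'],p.round(2),np.degrees(yawy(M)).round(2),M[:,2].round(4),np.round(s['joint_positions'],3),np.round(s['qd'],3)); arm.grab_frame('wrist')
```

```text
3.5833 [473.89 -41.36 130.75] -14.94 [-4.9e-03  3.0e-04 -1.0e+00] [-0.399  0.433  0.55   2.057 -0.33   0.742  0.097] [-0.01  -0.052  0.041 -0.063  0.027  0.044 -0.022]
3.6333 [475.27 -41.91 132.4 ] -14.98 [-1.6e-03  2.0e-04 -1.0e+00] [-0.399  0.431  0.552  2.054 -0.33   0.743  0.096] [-0.007 -0.035  0.026 -0.035  0.008  0.01  -0.005]
3.6833 [476.25 -42.22 133.37] -14.99 [ 9.e-04  2.e-04 -1.e+00] [-0.399  0.43   0.552  2.053 -0.329  0.743  0.096] [ 0.    -0.02   0.012 -0.016 -0.001 -0.002  0.002]
3.7333 [476.71 -42.39 133.86] -15.0 [ 2.4e-03  3.0e-04 -1.0e+00] [-0.399  0.429  0.553  2.053 -0.33   0.743  0.097] [-0.    -0.01   0.005 -0.003 -0.003 -0.007  0.003]
```

Run:
```python
from h import *
arm.grab_frame('wrist');p,M,s=pose(); im=snap('wrist','w2.png'); g=cv2.cvtColor(im,cv2.COLOR_RGB2GRAY).astype(int)
print(p.round(2),M[:,2].round(4)); a=yawy(M);u=np.array([np.cos(a),np.sin(a),0]);v=np.array([u[1],-u[0],0])
c=np.array([475.9,-43.9,136]); print(project([c+i*5*u+j*14*v for i in(-1,1) for j in(-1,1)],'wrist').round(1).tolist())
for r in (285,300,312): print(r,g[r,308:356].tolist())
k=332; print(g[255:345,k].tolist()); print(project([p],'wrist'))
```

```text
[476.78 -42.53 133.91] [ 3.1e-03  5.0e-04 -1.0e+00]
[[313.3, 271.1], [313.8, 325.9], [335.1, 271.1], [334.7, 325.9]]
285 [122, 140, 138, 121, 119, 135, 144, 145, 145, 144, 144, 144, 143, 143, 144, 143, 142, 142, 142, 141, 141, 141, 134, 119, 99, 97, 123, 139, 142, 133, 103, 79, 79, 81, 77, 69, 61, 58, 60, 93, 129, 142, 142, 142, 141, 141, 141, 142]
300 [107, 133, 141, 125, 117, 134, 143, 145, 145, 144, 145, 143, 142, 144, 141, 142, 141, 142, 141, 140, 138, 139, 134, 119, 98, 97, 125, 138, 139, 124, 98, 83, 86, 87, 81, 72, 76, 86, 106, 127, 139, 142, 141, 142, 141, 141, 140, 142]
312 [143, 142, 143, 132, 119, 131, 142, 144, 143, 144, 143, 142, 143, 141, 141, 140, 141, 140, 140, 139, 139, 138, 133, 119, 98, 98, 124, 139, 142, 142, 141, 142, 141, 141, 142, 141, 141, 140, 142, 142, 141, 141, 141, 141, 140, 141, 140, 141]
[111, 110, 110, 106, 98, 88, 82, 83, 79, 75, 75, 73, 73, 79, 93, 95, 97, 99, 98, 98, 98, 99, 99, 97, 98, 98, 98, 98, 98, 98, 99, 99, 98, 99, 98, 98, 97, 98, 98, 100, 97, 99, 98, 99, 97, 98, 98, 97, 99, 98, 99, 99, 98, 99, 99, 98, 99, 98, 101, 103, 105, 105, 106, 106, 109, 111, 119, 132, 141, 142, 141, 142, 142, 141, 141, 141, 142, 140, 141, 140, 142, 141, 141, 142, 141, 141, 140, 141, 141, 141]
[[325.31015893 294.25214285]]
```

>>> apply_moves(rows="40 -1.5 -1.2 10 0; 40 0 0 8 0; 40 0 0 6 0; 40 0 0 0 0; 40 0 0 0 0")

```text
time_s: 4.3
tcp_pos: [473.9, -44.0, 108.1]
eef_rot: [-0.0, 0.794, 0.608, -0.0]
force: [-0.7, 0.0, -0.8]
gripper_width: 40.1
finger_force: 0.0
```

>>> apply_moves(rows="24 0 0 0 0; 18 0 0 0 0; 15 0 0 0 0; 13 0 0 0 0; 11 0 0 0 0")

```text
time_s: 4.72
tcp_pos: [474.1, -43.9, 108.3]
eef_rot: [0.0, 0.794, 0.608, 0.0]
force: [0.4, 0.6, -0.2]
gripper_width: 10.9
finger_force: 0.0
```

>>> apply_moves(rows="6 0 0 0 0; 5 0 0 0 0; 5 0 0 0 0; 5 0 0 0 0", grip_force=30)

```text
time_s: 5.05
tcp_pos: [474.1, -44.0, 108.3]
eef_rot: [0.0, 0.794, 0.608, 0.0]
force: [0.0, -0.1, 1.0]
gripper_width: 8.5
finger_force: 30.2
```

>>> apply_moves(rows="5 0 0 1 0; 5 0 0 1 0; 5 0 0 1 0; 5 0 0 1 0; 5 0 0 0 0", grip_force=50)

```text
time_s: 5.47
tcp_pos: [474.3, -44.0, 104.3]
eef_rot: [0.0, 0.794, 0.608, 0.0]
force: [0.5, -0.5, 4.4]
gripper_width: 7.7
finger_force: 49.0
```

>>> apply_moves(rows="5 0 0 1 0; 5 0 0 0 0; 5 0 0 0 0")

```text
time_s: 5.72
tcp_pos: [474.3, -44.0, 103.4]
eef_rot: [0.0, 0.794, 0.608, 0.0]
force: [0.3, -0.5, 5.5]
gripper_width: 7.6
finger_force: 49.0
```

>>> apply_moves(rows="5 0 0 1 0; 5 0 0 0 0; 5 0 0 0 0")

```text
time_s: 5.97
tcp_pos: [474.3, -44.0, 102.3]
eef_rot: [0.0, 0.794, 0.608, 0.0]
force: [0.4, 0.1, 5.6]
gripper_width: 7.7
finger_force: 49.1
```

>>> apply_moves(rows="5 0 0 1 0; 5 0 0 0 0; 5 0 0 0 0")

```text
time_s: 6.22
tcp_pos: [474.4, -44.1, 101.4]
eef_rot: [0.0, 0.794, 0.608, 0.0]
force: [0.2, -0.1, 5.7]
gripper_width: 7.4
finger_force: 49.1
```

>>> apply_moves(rows="5 0 0 1 0; 5 0 0 0 0; 5 0 0 0 0")

```text
time_s: 6.47
tcp_pos: [474.4, -44.1, 100.4]
eef_rot: [0.0, 0.794, 0.608, 0.0]
force: [1.1, 0.2, 6.7]
gripper_width: 7.2
finger_force: 49.1
```

>>> apply_moves(rows="5 0 0 1 0; 5 0 0 0 0; 5 0 0 0 0")

```text
time_s: 6.72
tcp_pos: [474.4, -44.0, 99.4]
eef_rot: [0.0, 0.794, 0.608, 0.0]
force: [-0.3, 0.0, 4.9]
gripper_width: 7.2
finger_force: 49.1
```

>>> apply_moves(rows="5 0 0 1 0; 5 0 0 0 0; 5 0 0 0 0")

```text
time_s: 6.97
tcp_pos: [474.4, -44.1, 98.4]
eef_rot: [0.0, 0.794, 0.608, 0.0]
force: [-0.3, -0.3, 6.5]
gripper_width: 7.6
finger_force: 49.2
```

Run:
```python
from h import *
im=snap('wrist','w3.png'); cv2.imwrite('pics/w3c.png',cv2.cvtColor(cv2.resize(im[200:440,200:450],None,fx=2.4,fy=2.4),cv2.COLOR_RGB2BGR))
```

```text
(no output)
```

View pics/w3c.png

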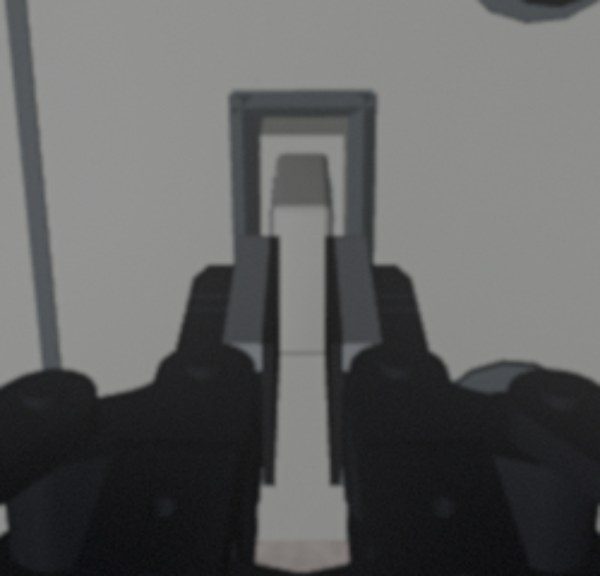

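The view shows the tab held squarely between the pads and centred in the slot. The tab top spans rows 285–347 px. I'll use its length to check for slip.

Run:
```python
from h import *
p,M,s=pose();print(p.round(1),s['force'].round(1))
for h in (20,22,24,26,28,30):
    q=project([p+[0,0,h]+14*M[:,0],p+[0,0,h]-14*M[:,0],p+[0,0,h]+5*M[:,1],p+[0,0,h]-5*M[:,1]],'wrist'); print(h,q[0,1].round(1),q[1,1].round(1),(q[1,1]-q[0,1]).round(1),(q[2,0]-q[3,0]).round(1))
```

```text
[474.4 -44.1  98.4] [ 0.4 -0.3  7. ]
20 282.9 342.7 59.9 23.6
22 284.7 345.2 60.5 23.9
24 286.6 347.7 61.1 24.2
26 288.6 350.3 61.7 24.4
28 290.6 353.0 62.4 24.7
30 292.7 355.7 63.0 25.1
```

>>> apply_moves(rows="5 0 0 1 0; 5 0 0 0 0; 5 0 0 0 0")

```text
time_s: 7.27
tcp_pos: [474.5, -44.1, 97.5]
eef_rot: [0.0, 0.794, 0.608, 0.0]
force: [0.3, 1.1, 7.1]
gripper_width: 7.3
finger_force: 49.3
```

>>> apply_moves(rows="5 0 0 1 0; 5 0 0 0 0; 5 0 0 0 0")

```text
time_s: 7.52
tcp_pos: [474.7, -44.2, 96.7]
eef_rot: [0.0, 0.794, 0.608, 0.001]
force: [0.2, -0.2, 10.2]
gripper_width: 7.4
finger_force: 49.7
```

>>> apply_moves(rows="5 0 0 0.6 0; 5 0 0 0 0; 5 0 0 0 0")

```text
time_s: 7.77
tcp_pos: [474.9, -44.2, 96.3]
eef_rot: [0.001, 0.794, 0.608, 0.001]
force: [0.0, -0.3, 12.9]
gripper_width: 7.2
finger_force: 50.1
```

>>> apply_moves(rows="5 0 0 -3 0; 5 0 0 -3 0; 5 0 0 -3 0; 5 0 0 -2 0; 5 0 0 0 0")

```text
time_s: 8.18
tcp_pos: [474.3, -44.0, 107.0]
eef_rot: [0.0, 0.794, 0.608, 0.0]
force: [0.0, -0.7, 4.9]
gripper_width: 7.6
finger_force: 49.1
```

>>> apply_moves(rows="5 0 0 -1 0; 5 0 0 -1 0; 5 0 0 -1 0; 5 0 0 0 0")

```text
time_s: 8.52
tcp_pos: [474.1, -44.0, 109.7]
eef_rot: [0.0, 0.794, 0.608, 0.0]
force: [0.1, -0.2, 4.0]
gripper_width: 7.5
finger_force: 49.0
```

>>> apply_moves(rows="5 0 0 -3 0; 5 0 0 -5 0; 5 0 0 -6 0; 5 0 0 -8 0; 5 0 0 -12 0")

```text
time_s: 8.93
tcp_pos: [473.4, -43.9, 143.9]
eef_rot: [-0.0, 0.794, 0.608, -0.001]
force: [0.2, -0.1, -0.0]
gripper_width: 7.3
finger_force: 48.9
```

>>> apply_moves(rows="5 0 0 -18 0; 5 0 0 -20 0; 5 0 0 -20 0; 5 0 0 -15 0; 5 0 0 0 0")

```text
time_s: 9.35
tcp_pos: [475.3, -44.4, 219.7]
eef_rot: [0.001, 0.794, 0.608, 0.002]
force: [1.5, -1.0, -0.9]
gripper_width: 7.2
finger_force: 48.9
```

Out and held. The next leg goes to the tray.

>>> apply_moves(rows="5 -33 12.5 0 0; 5 -33 12.5 0 0; 5 -33 12.5 0 0; 5 -33 12.5 0 0; 5 -33 12.5 0 0")

```text
time_s: 9.77
tcp_pos: [491.1, -220.9, 216.4]
eef_rot: [-0.0, 0.794, 0.609, -0.0]
force: [1.9, 1.1, 0.1]
gripper_width: 7.2
finger_force: 48.9
```

>>> apply_moves(rows="5 -33 12.5 0 0; 5 -33 12.5 0 0; 5 -33 12.5 0 0; 5 0 0 0 0; 5 0 0 0 0")

```text
time_s: 10.18
tcp_pos: [500.7, -327.2, 216.0]
eef_rot: [-0.0, 0.795, 0.607, -0.001]
force: [1.7, 0.8, -1.2]
gripper_width: 7.1
finger_force: 48.9
```

>>> apply_moves(rows="5 0 0 36 0; 5 0 0 36 0; 5 0 0 36 0; 5 0 0 25 0; 5 0 0 0 0")

```text
time_s: 10.6
tcp_pos: [499.6, -320.9, 78.7]
eef_rot: [-0.004, 0.793, 0.609, -0.001]
force: [-0.7, 0.7, -1.6]
gripper_width: 7.5
finger_force: 49.0
```

Run:
```python
from h import *
snap('scene','s1.png'); p,M,s=pose(); print(s['time_s'],p,s['force'],s['gripper_width'],np.round(s['joint_positions'],2))
print([(np.round(x['xyz'],1).tolist(),round(x['p'],2)) for x in arm.mark_of('used_mid','scene')[:2]],[(np.round(x['xyz'],1).tolist(),round(x['p'],2)) for x in arm.mark_of('tray_in','scene')[:1]])
```

```text
10.65 [ 500.72582754 -322.40934568   81.58077061] [ 0.0730287  -0.26226134  0.39660894] 7.703875473239517 [ 0.18  0.65  0.51  1.81 -0.43  0.8   0.65]
[([501.3, -319.7, 62.9], 0.97)] [([501.9, -322.9, -0.9], 0.79)]
```

View pics/s1.png

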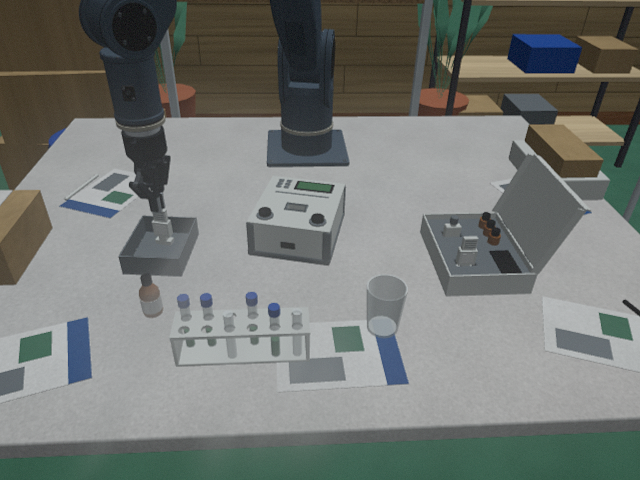

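The used cartridge is in the grip over the tray, at about (163,228) px. The analyser's slot is now empty.

>>> apply_moves(rows="5 0 0 10 0; 5 0 0 7 0; 5 0 0 4 0; 5 0 0 0 0; 5 0 0 0 0")

```text
time_s: 11.17
tcp_pos: [501.9, -324.9, 62.6]
eef_rot: [-0.0, 0.794, 0.608, 0.0]
force: [-0.5, -0.3, -0.3]
gripper_width: 7.5
finger_force: 49.0
```

>>> apply_moves(rows="5 0 0 2 0; 5 0 0 0 0; 5 0 0 0 0")

```text
time_s: 11.42
tcp_pos: [502.0, -324.9, 60.7]
eef_rot: [0.0, 0.794, 0.608, 0.0]
force: [0.0, 0.2, -0.3]
gripper_width: 7.7
finger_force: 49.0
```

>>> apply_moves(rows="12 0 0 0 0; 22 0 0 0 0; 34 0 0 0 0; 40 0 0 0 0; 40 0 0 -5 0")

```text
time_s: 11.83
tcp_pos: [501.6, -324.5, 65.1]
eef_rot: [-0.001, 0.794, 0.608, -0.0]
force: [0.3, -0.5, 0.3]
gripper_width: 39.9
finger_force: 0.0
```

>>> apply_moves(rows="40 0 0 -20 0; 40 0 0 -35 0; 40 0 0 -35 0; 40 0 0 -35 0; 40 0 0 -35 0")

```text
time_s: 12.25
tcp_pos: [501.5, -324.9, 227.7]
eef_rot: [0.0, 0.794, 0.608, -0.0]
force: [1.3, -0.6, 0.4]
gripper_width: 40.3
finger_force: 0.0
```

Run:
```python
from h import *
p,M,s=pose(); print(s['time_s'],p,np.degrees(yawy(M)))
arm.grab_frame('scene'); print([(np.round(x['xyz'],1).tolist(),round(x['p'],2)) for x in arm.mark_of('used_mid','scene')])
arm.grab_frame('top')
for n in ['kit','fresh_mid','flask_mid']: print(n,[(np.round(x['xyz'],1).tolist(),round(x['p'],2)) for x in arm.mark_of(n,'top')[:2]])
y=yawy(M); plan([(601,289,225,0)],40,start=(502,-325,225,np.radians(-15.1)))
```

```text
12.25 [ 501.4648919  -324.89558183  227.71731952] -15.100067443122498
[([501.7, -323.6, 45.8], 0.9)]
kit [([553.7, 324.6, -5.0], 0.72)]
fresh_mid [([602.7, 288.7, 56.3], 0.49), ([787.1, -135.7, -1.4], 0.21)]
flask_mid [([504.7, -321.8, 46.8], 0.75), ([507.1, 289.5, 45.1], 0.54)]
16
40 38.7 -4.0 -0.0 -0.016; 40 38.7 -3.4 -0.0 -0.016; 40 38.8 -2.7 -0.0 -0.016; 40 38.8 -2.1 -0.0 -0.016; 40 38.8 -1.5 -0.0 -0.016
40 38.9 -0.8 -0.0 -0.016; 40 38.9 -0.2 -0.0 -0.016; 40 38.9 0.5 -0.0 -0.016; 40 38.9 1.1 -0.0 -0.016; 40 38.8 1.7 -0.0 -0.016
40 38.8 2.4 -0.0 -0.016; 40 38.8 3.0 -0.0 -0.016; 40 38.7 3.6 -0.0 -0.016; 40 38.6 4.3 -0.0 -0.016; 40 38.6 4.9 -0.0 -0.016
40 38.5 5.6 -0.0 -0.016
```

The used cartridge is standing in the tray, centre at z≈45. The next leg goes to the kit.

>>> apply_moves(rows="40 38.7 -4 0 -0.016; 40 38.7 -3.4 0 -0.016; 40 38.8 -2.7 0 -0.016; 40 38.8 -2.1 0 -0.016; 40 38.8 -1.5 0 -0.016")

```text
time_s: 12.97
tcp_pos: [532.2, -131.0, 224.3]
eef_rot: [-0.001, 0.769, 0.64, -0.001]
force: [0.5, -0.5, 0.1]
gripper_width: 39.9
finger_force: 0.0
```

>>> apply_moves(rows="40 38.9 -0.8 0 -0.016; 40 38.9 -0.2 0 -0.016; 40 38.9 0.5 0 -0.016; 40 38.9 1.1 0 -0.016; 40 38.8 1.7 0 -0.016")

```text
time_s: 13.38
tcp_pos: [563.7, 60.9, 224.3]
eef_rot: [-0.001, 0.742, 0.67, -0.001]
force: [1.6, 0.5, 0.8]
gripper_width: 39.9
finger_force: 0.0
```

>>> apply_moves(rows="40 38.8 2.4 0 -0.016; 40 38.8 3.0 0 -0.016; 40 38.7 3.6 0 -0.016; 40 38.6 4.3 0 -0.016; 40 38.6 4.9 0 -0.016")

```text
time_s: 13.8
tcp_pos: [595.7, 252.5, 224.0]
eef_rot: [-0.0, 0.715, 0.699, -0.001]
force: [1.3, 0.1, 0.1]
gripper_width: 40.0
finger_force: 0.0
```

>>> apply_moves(rows="40 38.5 5.6 0 -0.016; 40 0 0 15 0; 40 0 0 15 0; 40 0 0 0 0; 40 0 0 0 0")

```text
time_s: 14.22
tcp_pos: [602.0, 288.4, 193.9]
eef_rot: [-0.0, 0.71, 0.704, -0.002]
force: [0.4, -0.6, 0.6]
gripper_width: 40.2
finger_force: 0.0
```

Run:
```python
from h import *
arm.grab_frame('wrist'); p,M,s=pose(); print(s['time_s'],p.round(1),np.degrees(yawy(M)))
im=snap('wrist','w4.png'); 
for n in ['fresh_mid','flask_mid','kit']: print(n,[(np.round(x['xyz'],1).tolist(),round(x['p'],2)) for x in arm.mark_of(n,'wrist')[:2]])
c=np.array([602,289,96]); print(project([c+[i*5,j*14,0] for i in(-1,1) for j in(-1,1)],'wrist').round(1).tolist())
```

```text
14.2667 [602.7 288.3 195.1] -0.45577202381024945
fresh_mid [([603.8, 291.0, 55.1], 0.78)]
flask_mid [([505.6, 293.5, 42.4], 0.85)]
kit [([553.1, 320.3, 0.5], 0.68)]
[[316.3, 255.4], [315.7, 218.1], [329.9, 255.3], [329.8, 218.0]]
```

View pics/w4.png

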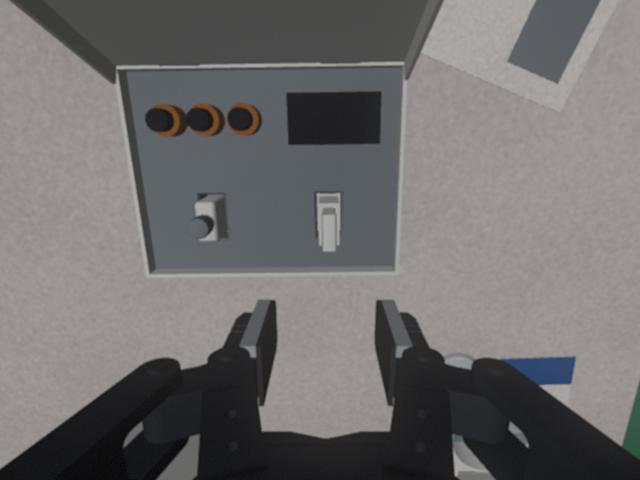

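The fresh cartridge's tab is at about (329, 232) px, to the right of the flask at (205,222). It lies about 4 mm in +x and 3 mm in +y from where I assumed, so I'll descend and recheck from close up.

>>> apply_moves(rows="40 3 3.5 25 -0.012; 40 0 0 20 0; 40 0 0 14 0; 40 0 0 6 0; 40 0 0 0 0")

```text
time_s: 14.88
tcp_pos: [605.9, 291.6, 129.7]
eef_rot: [-0.0, 0.705, 0.709, -0.001]
force: [-1.1, 0.2, -0.6]
gripper_width: 39.9
finger_force: 0.0
```

Run:
```python
from h import *
for i in range(3): arm.grab_frame('wrist')
p,M,s=pose(); print(s['time_s'],p.round(1),np.degrees(yawy(M)),M[:,2].round(4))
im=snap('wrist','w5.png'); c=np.array([605,291.5,96]); q=project([c+i*5*M[:,1]+j*14*M[:,0] for i in(-1,1) for j in(1,-1)],'wrist'); print(q.round(1).tolist(), project([p],'wrist'))
cv2.imwrite('pics/w5c.png',cv2.cvtColor(cv2.resize(im[170:410,200:450],None,fx=2.4,fy=2.4),cv2.COLOR_RGB2BGR))
```

```text
15.0333 [607.2 292.  131.9] 0.27128618982293673 [ 1.7e-03  8.0e-04 -1.0e+00]
[[311.6, 245.2], [312.1, 291.9], [329.7, 245.2], [329.5, 291.9]] [[324.67761399 294.18740042]]
```

View pics/w5c.png

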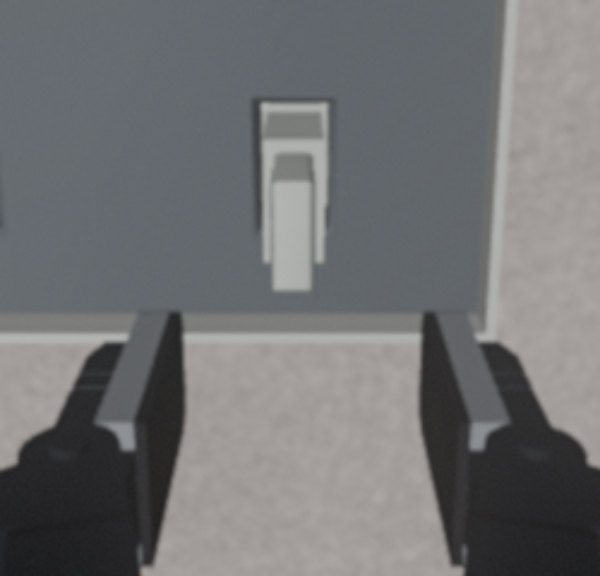

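The tab top is centred at about (322, 268) px, which gives (605.7, 291.7). I'll descend partway, let the arm settle, and check the pose.

>>> apply_moves(rows="40 -0.2 -0.6 10 0; 40 0 0 10 0; 40 0 0 6 0; 40 0 0 0 0; 40 0 0 0 0")

```text
time_s: 15.5
tcp_pos: [605.4, 291.6, 103.8]
eef_rot: [-0.0, 0.705, 0.709, -0.001]
force: [0.7, 0.5, 0.2]
gripper_width: 40.3
finger_force: 0.0
```

>>> apply_moves(rows="40 0 0 0 0; 40 0 0 0 0; 40 0 0 0 0")

```text
time_s: 15.75
tcp_pos: [606.1, 291.9, 105.0]
eef_rot: [0.0, 0.705, 0.709, 0.0]
force: [1.0, -0.1, 0.0]
gripper_width: 40.3
finger_force: 0.0
```

Run:
```python
from h import *
p,M,s=pose(); print(s['time_s'],p.round(1),np.degrees(yawy(M)),M[:,2].round(4))
im=snap('wrist','w6.png'); g=cv2.cvtColor(im,cv2.COLOR_RGB2GRAY).astype(int); c=np.array([605.5,291.7,96]); q=project([c+i*5*M[:,1]+j*14*M[:,0] for i in(-1,1) for j in(1,-1)],'wrist'); print(q.round(1).tolist())
r=int(q[:,1].mean()); x=int(q[:,0].mean()); print(r,x-25,g[r,x-25:x+26].tolist()); print(r-45,g[r-45:r+46,x].tolist())
```

```text
15.75 [606.1 291.9 105. ] 0.28963557820926333 [ 6.e-04  3.e-04 -1.e+00]
[[313.4, 260.3], [313.9, 312.6], [334.0, 260.3], [333.6, 312.6]]
286 298 [108, 108, 110, 108, 109, 107, 108, 108, 108, 107, 109, 130, 163, 180, 173, 155, 165, 177, 183, 183, 183, 183, 183, 183, 182, 182, 181, 181, 181, 181, 180, 180, 177, 166, 143, 127, 152, 177, 183, 170, 136, 107, 105, 108, 107, 107, 107, 109, 108, 107, 106]
241 [182, 182, 182, 180, 167, 142, 129, 127, 128, 129, 130, 130, 130, 131, 130, 131, 131, 131, 132, 144, 166, 179, 183, 183, 182, 183, 183, 183, 182, 183, 183, 183, 183, 183, 183, 182, 182, 183, 182, 182, 182, 182, 182, 182, 182, 182, 181, 181, 181, 181, 182, 182, 182, 182, 182, 181, 181, 181, 181, 181, 181, 181, 181, 180, 181, 181, 180, 181, 182, 179, 161, 130, 111, 106, 107, 112, 122, 129, 132, 130, 131, 132, 131, 130, 130, 143, 166, 179, 183, 179, 170]
```

>>> apply_moves(rows="40 0 -0.8 12 0; 40 0 0 12 0; 40 0 0 7 0; 40 0 0 3 0; 40 0 0 0 0")

```text
time_s: 16.22
tcp_pos: [604.2, 291.5, 69.0]
eef_rot: [-0.0, 0.705, 0.709, -0.001]
force: [0.1, 0.7, 0.5]
gripper_width: 39.9
finger_force: 0.0
```

>>> apply_moves(rows="24 0 0 0 0; 18 0 0 0 0; 15 0 0 0 0; 13 0 0 0 0; 11 0 0 0 0", grip_force=30)

```text
time_s: 16.63
tcp_pos: [605.2, 291.8, 71.0]
eef_rot: [0.0, 0.705, 0.709, 0.0]
force: [-0.5, 0.2, -0.0]
gripper_width: 10.9
finger_force: 0.0
```

>>> apply_moves(rows="6 0 0 0 0; 5 0 0 0 0; 5 0 0 0 0; 5 0 0 0 0", grip_force=50)

```text
time_s: 16.97
tcp_pos: [605.5, 291.9, 71.3]
eef_rot: [0.0, 0.705, 0.709, 0.001]
force: [0.0, 0.1, 5.6]
gripper_width: 4.7
finger_force: 2.9
```

>>> apply_moves(rows="5 0 0 0 0; 5 0 0 0 0")

```text
time_s: 17.13
tcp_pos: [605.5, 292.0, 71.3]
eef_rot: [0.0, 0.705, 0.709, 0.001]
force: [0.1, -0.2, 5.8]
gripper_width: 5.1
finger_force: 2.9
```

Run:
```python
from h import *
p,M,s=pose(); print(s['time_s'],p.round(1),s['force'].round(2),s['wrist_torque'].round(2),s['gripper_width'],s['finger_force'])
im=snap('wrist','w7.png')
for n in ['fresh_mid']:
  for c in ['wrist','scene']:
    arm.grab_frame(c); print(c,[(np.round(x['xyz'],1).tolist(),round(x['p'],2)) for x in arm.mark_of(n,c)[:3]])
```

```text
17.1333 [605.5 292.   71.3] [ 0.11 -0.25  5.83] [-0.01  0.1  -0.  ] 5.119680648265954 2.912340098846471
wrist [([603.8, 290.4, 55.4], 0.65)]
scene [([601.0, 293.7, 53.8], 0.74), ([501.2, -324.0, -3.0], 0.72)]
```

Run:
```python
from h import *
a=cv2.imread('pics/w7.png')[190:440,200:450]; s=snap('scene','s2.png'); b=cv2.cvtColor(s,cv2.COLOR_RGB2BGR)[150:300,410:560]
h=cv2.hconcat([cv2.resize(a,(400,400),interpolation=cv2.INTER_CUBIC),cv2.resize(b,(400,400),interpolation=cv2.INTER_CUBIC)]); cv2.imwrite('pics/c1.png',h)
```

```text
(no output)
```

View pics/c1.png

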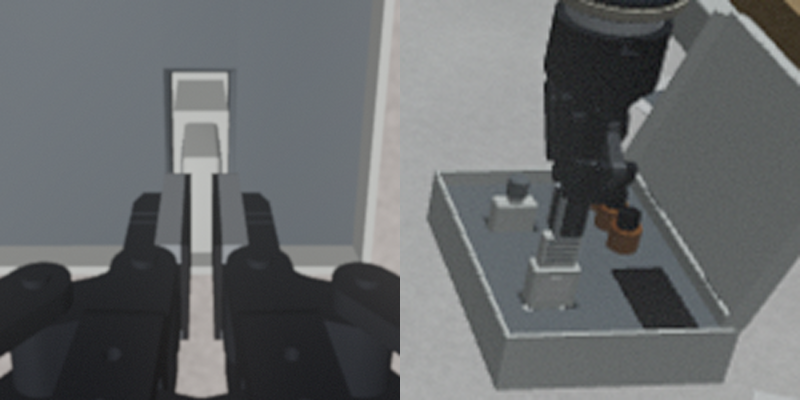

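The wrist half (left) shows the pads closed over the tab. In the scene half (right) the fingertips seem to end near the tab's top, with the ribs visible below them, so this is not a proper grip. I'll project the known heights to see where the tips really are.

Run:
```python
from h import *
for z in (36,50,54,68,71,75,85,96,110,120):
    q=project([[611,292,z],[605,278,z],[605,306,z]],'scene'); print(z,((q-[410,150])*2.6667+[400,0]).round(0).tolist())
p,M,s=pose()
for h in (0,10,25,40): print(h,((project([p+[0,0,h]-14*M[:,0],p+[0,0,h]+14*M[:,0]],'wrist')-[200,190])*1.6).round(0).tolist())
print(s['joint_positions'].round(3))
```

```text
36 [[551.0, 303.0], [530.0, 298.0], [567.0, 298.0]]
50 [[554.0, 288.0], [533.0, 283.0], [570.0, 283.0]]
54 [[555.0, 284.0], [534.0, 279.0], [571.0, 278.0]]
68 [[559.0, 268.0], [538.0, 264.0], [575.0, 263.0]]
71 [[560.0, 265.0], [538.0, 261.0], [576.0, 260.0]]
75 [[561.0, 261.0], [539.0, 256.0], [577.0, 255.0]]
85 [[563.0, 249.0], [542.0, 245.0], [580.0, 244.0]]
96 [[566.0, 237.0], [545.0, 233.0], [582.0, 232.0]]
110 [[570.0, 221.0], [548.0, 217.0], [586.0, 216.0]]
120 [[572.0, 209.0], [551.0, 205.0], [589.0, 204.0]]
0 [[200.0, 209.0], [200.0, 122.0]]
10 [[200.0, 226.0], [200.0, 134.0]]
25 [[200.0, 254.0], [200.0, 156.0]]
40 [[200.0, 288.0], [200.0, 182.0]]
[-0.766  0.743  0.436  1.608 -0.382  0.874 -0.178]
```

The projection puts the shoulder at z≈68 and the tab top at z≈96, as expected, while the fingertips also sit at z≈96. So the pad ends are about 25 mm behind the reported TCP, and the fingers closed onto the top of the tab. The finger force (2 × 2.9 N) matching Fz (5.8 N) supports this. I'll open, go about 15 mm lower and regrip.

>>> apply_moves(rows="12 0 0 -2 0; 25 0 0 -2 0; 36 0 0 0 0; 40 0 0 0 0; 40 0 0 0 0")

```text
time_s: 17.85
tcp_pos: [604.9, 291.7, 74.4]
eef_rot: [-0.0, 0.705, 0.709, -0.0]
force: [-0.1, -1.2, 0.2]
gripper_width: 39.8
finger_force: 0.0
```

>>> apply_moves(rows="40 0 0 5 0; 40 0 0 5 0; 40 0 0 5 0; 40 0 0 3 0; 40 0 0 0 0")

```text
time_s: 18.27
tcp_pos: [604.4, 291.5, 55.4]
eef_rot: [-0.0, 0.705, 0.709, -0.001]
force: [-0.5, -0.1, -0.1]
gripper_width: 40.3
finger_force: 0.0
```

>>> apply_moves(rows="28 0 0 0 0; 20 0 0 0 0; 16 0 0 0 0; 13 0 0 0 0; 12 0 0 0 0", grip_force=30)

```text
time_s: 18.68
tcp_pos: [605.1, 291.8, 56.8]
eef_rot: [0.0, 0.705, 0.709, 0.0]
force: [-1.0, -0.3, 0.1]
gripper_width: 12.0
finger_force: 0.0
```

>>> apply_moves(rows="8 0 0 0 0; 8 0 0 0 0; 8 0 0 0 0; 8 0 0 0 0")

```text
time_s: 19.02
tcp_pos: [605.2, 291.9, 56.9]
eef_rot: [0.0, 0.705, 0.709, 0.0]
force: [-0.5, -1.1, 3.5]
gripper_width: 9.3
finger_force: 30.2
```

>>> apply_moves(rows="6 0 0 0 0; 6 0 0 -2 0; 6 0 0 -5 0; 6 0 0 -10 0; 6 0 0 -15 0", grip_force=50)

```text
time_s: 19.43
tcp_pos: [604.2, 291.4, 88.3]
eef_rot: [-0.0, 0.705, 0.709, -0.001]
force: [0.3, 0.3, -1.1]
gripper_width: 8.6
finger_force: 49.2
```

>>> apply_moves(rows="6 0 0 -25 0; 6 0 0 -30 0; 6 0 0 -30 0; 6 0 0 -30 0; 6 0 0 -20 0")

```text
time_s: 19.85
tcp_pos: [605.8, 291.6, 227.7]
eef_rot: [0.001, 0.705, 0.709, 0.002]
force: [0.4, 0.6, -0.3]
gripper_width: 8.6
finger_force: 49.2
```

Run:
```python
from h import *
p,M,s=pose(); print(s['time_s'],p.round(1),np.degrees(yawy(M)),s['force'].round(1),s['gripper_width'],s['finger_force'])
arm.grab_frame('scene'); 
for n in ['fresh_mid','flask_mid']: print([(np.round(x['xyz'],1).tolist(),round(x['p'],2)) for x in arm.mark_of(n,'scene')[:3]])
plan([(475.3,-43.7,224,np.radians(-15.2))],40,start=(605.2,291.9,224,np.radians(0.29)))
```

```text
19.85 [605.8 291.6 227.7] 0.26371212985569975 [ 0.4  0.6 -0.3] 8.552313095541898 49.178892374038696
[([605.0, 295.4, 223.2], 0.97)]
[([504.3, 291.1, 44.3], 0.55)]
9
40 -37.2 -14.6 -0.0 0.030; 40 -37.6 -13.5 -0.0 0.030; 40 -38.0 -12.4 -0.0 0.030; 40 -38.4 -11.2 -0.0 0.030; 40 -38.7 -10.1 -0.0 0.030
40 -39.0 -8.9 -0.0 0.030; 40 -39.2 -7.7 -0.0 0.030; 40 -39.4 -6.5 -0.0 0.030; 40 -39.6 -5.3 -0.0 0.030
```

>>> apply_moves(rows="6 -37.2 -14.6 0 0.03; 6 -37.6 -13.5 0 0.03; 6 -38.0 -12.4 0 0.03; 6 -38.4 -11.2 0 0.03; 6 -38.7 -10.1 0 0.03")

```text
time_s: 20.42
tcp_pos: [531.0, 103.7, 222.8]
eef_rot: [-0.0, 0.757, 0.654, -0.001]
force: [0.6, -1.4, -0.4]
gripper_width: 8.4
finger_force: 49.2
```

>>> apply_moves(rows="6 -39.0 -8.9 0 0.03; 6 -39.2 -7.7 0 0.03; 6 -39.4 -6.5 0 0.03; 6 -39.6 -6.1 0 0.027; 6 0 0 0 0")

```text
time_s: 20.83
tcp_pos: [470.3, -51.1, 223.7]
eef_rot: [0.0, 0.797, 0.604, -0.001]
force: [-1.0, -0.3, -0.3]
gripper_width: 8.6
finger_force: 49.2
```

>>> apply_moves(rows="6 0 0 20 0; 6 0 0 20 0; 6 0 0 15 0; 6 0 0 8 0; 6 0 0 0 0")

```text
time_s: 21.25
tcp_pos: [473.1, -43.2, 158.9]
eef_rot: [-0.001, 0.793, 0.609, -0.002]
force: [0.0, 0.1, -0.7]
gripper_width: 8.9
finger_force: 49.2
```

>>> apply_moves(rows="6 0 0 0 0; 6 0 0 0 0; 6 0 0 0 0; 6 0 0 0 0; 6 0 0 0 0")

```text
time_s: 21.67
tcp_pos: [474.7, -43.5, 161.1]
eef_rot: [0.0, 0.793, 0.609, 0.0]
force: [-0.2, -0.2, -0.5]
gripper_width: 8.7
finger_force: 49.2
```

Run:
```python
from h import *
p,M,s=pose(); y=yawy(M); print(s['time_s'],p.round(2),np.degrees(y),M[:,2].round(4),s['force'].round(1),s['gripper_width'])
d=np.array([474.4,-43.7])-p[:2]; print('tool x,y',d@M[:2,0],d@M[:2,1])
im=snap('wrist','w8.png'); g=cv2.cvtColor(im,cv2.COLOR_RGB2GRAY)
print(arm.mark_of('slot_mouth','wrist')[:1])
arm.grab_frame('scene'); print(arm.mark_of('fresh_mid','scene')[:2])
a=np.array([474.4,-43.7,93]); q=project([a+i*12*M[:,1]+j*21*M[:,0] for i in(-1,1) for j in(1,-1)],'wrist'); print(q.round(1).tolist())
r=int(q[0,1])+12; x0=int(q[0,0])-15; print(r,x0,g[r,x0:x0+90].tolist()); x=int(q[:,0].mean()); r0=int(q[0,1])-15; print(x,r0,g[r0:r0+50,x].tolist())
```

```text
21.6667 [474.72 -43.47 161.1 ] -15.002983200611231 [ 9.e-04  2.e-04 -1.e+00] [-0.2 -0.2 -0.5] 8.731536251052935
tool x,y -0.3024861173520203 -0.25391654426440236
[{'xyz': [474.8, -40.5, 91.5], 'p': 0.57}]
[{'xyz': [469.1, -41.4, 159.3], 'p': 0.61}]
[[305.9, 219.5], [306.8, 281.8], [344.2, 219.5], [343.3, 281.8]]
231 290 [145, 145, 145, 144, 144, 145, 144, 145, 145, 146, 144, 142, 126, 95, 80, 79, 76, 64, 59, 59, 57, 60, 60, 61, 67, 71, 58, 46, 45, 44, 46, 47, 47, 47, 47, 46, 44, 45, 46, 46, 46, 44, 45, 44, 49, 63, 81, 91, 93, 90, 83, 80, 80, 79, 73, 61, 57, 62, 96, 133, 144, 143, 143, 142, 143, 142, 142, 142, 142, 142, 143, 142, 142, 142, 143, 142, 142, 142, 142, 142, 142, 142, 143, 142, 142, 142, 142, 142, 142, 142]
325 204 [144, 144, 143, 143, 144, 143, 142, 127, 99, 79, 76, 79, 75, 67, 63, 60, 56, 51, 47, 46, 46, 47, 46, 44, 47, 46, 45, 46, 46, 46, 44, 43, 56, 75, 90, 92, 97, 113, 137, 144, 144, 144, 135, 110, 93, 92, 93, 92, 91, 92]
```

Run:
```python
from h import *
p,M,s=pose()
for z in (90,93): 
    w=ray([(325,211.7)],'wrist',z)[0]; print(z,'rim edge tool x',(w-p)@M[:,0],' minus 23:',(w-p)@M[:,0]-23)
for r in (236,237.5,241,242): print(r,[((ray([(325,r)],'wrist',z)[0]-p)@M[:,0]).round(1) for z in (112,116.2,120)])
# empty-slot picture w4? check s1 scene: rim edges along analyser axes
im=cv2.imread('pics/w0.png',0)
cx=328; print(im[180:215,cx].tolist()); print(im[225:255,316].tolist(), im[225:255,341].tolist())
a=cv2.imread('pics/w8.png'); cv2.imwrite('pics/w8c.png',cv2.resize(a[195:300,275:375],None,fx=5,fy=5))
g=cv2.cvtColor(a,cv2.COLOR_BGR2GRAY); print(g[200:300:2,304].tolist()); print(g[200:300:2,345].tolist())
```

```text
90 rim edge tool x 25.14462988194584  minus 23: 2.144629881945839
93 rim edge tool x 25.765323448541345  minus 23: 2.765323448541345
236 [np.float64(15.3), np.float64(16.4), np.float64(17.5)]
237.5 [np.float64(14.4), np.float64(15.5), np.float64(16.6)]
241 [np.float64(12.2), np.float64(13.4), np.float64(14.5)]
242 [np.float64(11.6), np.float64(12.8), np.float64(13.9)]
[137, 139, 138, 139, 138, 139, 136, 128, 118, 103, 87, 74, 67, 68, 72, 78, 84, 93, 106, 115, 123, 129, 128, 120, 108, 97, 91, 93, 105, 116, 124, 131, 137, 139, 140]
[58, 58, 60, 60, 58, 60, 61, 61, 61, 65, 65, 66, 67, 79, 99, 118, 131, 138, 139, 139, 139, 139, 139, 139, 139, 139, 138, 138, 139, 140] [65, 65, 66, 63, 65, 65, 65, 66, 66, 66, 66, 67, 73, 88, 105, 120, 131, 136, 137, 138, 139, 137, 138, 138, 137, 138, 138, 139, 139, 138]
[144, 145, 143, 145, 145, 145, 111, 78, 76, 69, 79, 80, 79, 79, 81, 80, 80, 81, 80, 80, 80, 81, 84, 86, 84, 83, 85, 88, 90, 90, 89, 89, 91, 95, 96, 95, 94, 97, 101, 101, 105, 139, 144, 143, 144, 143, 143, 144, 145, 101]
[143, 143, 143, 144, 144, 141, 95, 65, 69, 64, 65, 66, 64, 62, 63, 62, 62, 61, 62, 62, 62, 62, 62, 61, 63, 61, 61, 60, 59, 60, 59, 61, 59, 59, 58, 64, 66, 65, 68, 73, 71, 127, 143, 142, 142, 141, 141, 141, 143, 100]
```

Rim edges at rows 211.7 and 281.5, with columns centred on 325.3, put the slot about 1.7 mm further in tool +x. I'll shift by that and start the insertion gently.

>>> apply_moves(rows="6 1.7 0 5 0; 6 0 0 6 0; 6 0 0 4 0; 6 0 0 2 0; 6 0 0 0 0")

```text
time_s: 22.28
tcp_pos: [474.4, -41.9, 142.9]
eef_rot: [-0.0, 0.793, 0.609, -0.001]
force: [0.2, 0.0, -1.1]
gripper_width: 8.6
finger_force: 49.2
```

>>> apply_moves(rows="6 0 0 0 0; 6 0 0 0 0; 6 0 0 2 0; 6 0 0 2 0; 6 0 0 0 0")

```text
time_s: 22.7
tcp_pos: [474.8, -41.8, 139.3]
eef_rot: [-0.0, 0.793, 0.609, -0.0]
force: [-0.8, 0.3, -0.4]
gripper_width: 8.8
finger_force: 49.2
```

>>> apply_moves(rows="6 0 0 1 0; 6 0 0 1 0; 6 0 0 1 0; 6 0 0 1 0; 6 0 0 0 0")

```text
time_s: 23.12
tcp_pos: [474.8, -41.9, 135.4]
eef_rot: [-0.0, 0.793, 0.609, -0.0]
force: [-0.5, 0.5, 0.3]
gripper_width: 8.7
finger_force: 49.2
```

>>> apply_moves(rows="6 0 0 1 0; 6 0 0 1 0; 6 0 0 1 0; 6 0 0 1 0; 6 0 0 0 0")

```text
time_s: 23.53
tcp_pos: [474.8, -41.9, 131.4]
eef_rot: [-0.0, 0.793, 0.609, -0.0]
force: [0.0, 0.2, -1.4]
gripper_width: 8.4
finger_force: 49.2
```

>>> apply_moves(rows="6 0 0 1 0; 6 0 0 1 0; 6 0 0 1 0; 6 0 0 1 0; 6 0 0 0 0")

```text
time_s: 23.95
tcp_pos: [474.8, -41.9, 127.4]
eef_rot: [-0.0, 0.793, 0.609, -0.0]
force: [-0.6, -0.7, -1.9]
gripper_width: 8.7
finger_force: 49.2
```

Sliding in freely, with no lateral force.

>>> apply_moves(rows="6 0 0 2 0; 6 0 0 2 0; 6 0 0 2 0; 6 0 0 2 0; 6 0 0 0 0")

```text
time_s: 24.37
tcp_pos: [474.6, -41.8, 119.2]
eef_rot: [-0.0, 0.793, 0.609, -0.0]
force: [0.6, -0.1, -0.3]
gripper_width: 8.7
finger_force: 49.2
```

>>> apply_moves(rows="6 0 0 2 0; 6 0 0 2 0; 6 0 0 1 0; 6 0 0 1 0; 6 0 0 0 0")

```text
time_s: 24.78
tcp_pos: [474.8, -41.9, 113.4]
eef_rot: [-0.0, 0.793, 0.609, -0.0]
force: [-0.0, 0.3, 0.1]
gripper_width: 8.5
finger_force: 49.2
```

>>> apply_moves(rows="6 0 0 1 0; 6 0 0 1 0; 6 0 0 1 0; 6 0 0 1 0; 6 0 0 0 0")

```text
time_s: 25.2
tcp_pos: [475.0, -41.9, 109.6]
eef_rot: [0.0, 0.793, 0.609, 0.0]
force: [-1.2, 0.4, 2.4]
gripper_width: 8.5
finger_force: 49.6
```

>>> apply_moves(rows="6 0 0 2 0; 6 0 0 2 0; 6 0 0 2 0; 6 0 0 2 0; 6 0 0 0 0")

```text
time_s: 25.62
tcp_pos: [474.9, -41.9, 101.3]
eef_rot: [0.0, 0.793, 0.609, -0.0]
force: [-0.4, -0.0, 3.3]
gripper_width: 8.4
finger_force: 49.8
```

>>> apply_moves(rows="6 0 0 2 0; 6 0 0 2 0; 6 0 0 2 0; 6 0 0 0 0; 6 0 0 0 0")

```text
time_s: 26.03
tcp_pos: [474.9, -41.9, 95.6]
eef_rot: [0.0, 0.793, 0.609, 0.0]
force: [-0.3, 1.0, 4.2]
gripper_width: 8.6
finger_force: 49.9
```

>>> apply_moves(rows="6 0 0 1 0; 6 0 0 1 0; 6 0 0 1 0; 6 0 0 1 0; 6 0 0 0 0")

```text
time_s: 26.45
tcp_pos: [475.0, -41.9, 91.6]
eef_rot: [0.0, 0.793, 0.609, 0.0]
force: [0.1, -0.3, 4.9]
gripper_width: 8.6
finger_force: 50.0
```

>>> apply_moves(rows="6 0 0 1 0; 6 0 0 1 0; 6 0 0 1 0; 6 0 0 0 0; 6 0 0 0 0")

```text
time_s: 26.87
tcp_pos: [475.0, -41.9, 88.8]
eef_rot: [0.0, 0.793, 0.609, 0.0]
force: [-0.6, 1.1, 5.6]
gripper_width: 8.3
finger_force: 50.1
```

>>> apply_moves(rows="6 0 0 1 0; 6 0 0 0 0; 6 0 0 0 0")

```text
time_s: 27.12
tcp_pos: [475.0, -41.9, 87.8]
eef_rot: [0.0, 0.793, 0.609, 0.0]
force: [0.3, 0.8, 5.9]
gripper_width: 8.7
finger_force: 50.1
```

>>> apply_moves(rows="6 0 0 1 0; 6 0 0 0 0; 6 0 0 0 0")

```text
time_s: 27.37
tcp_pos: [475.0, -41.9, 86.8]
eef_rot: [0.0, 0.793, 0.609, 0.0]
force: [-0.9, 0.3, 5.6]
gripper_width: 8.5
finger_force: 50.1
```

>>> apply_moves(rows="6 0 0 1 0; 6 0 0 0 0; 6 0 0 0 0")

```text
time_s: 27.62
tcp_pos: [475.0, -41.9, 85.9]
eef_rot: [0.0, 0.793, 0.609, 0.0]
force: [-0.1, -0.6, 7.8]
gripper_width: 8.3
finger_force: 50.4
```

>>> apply_moves(rows="6 0 0 0.8 0; 6 0 0 0 0; 6 0 0 0 0")

```text
time_s: 27.87
tcp_pos: [475.2, -41.9, 85.3]
eef_rot: [0.0, 0.793, 0.609, 0.0]
force: [-1.6, 0.7, 10.4]
gripper_width: 8.4
finger_force: 50.8
```

>>> apply_moves(rows="6 0 0 0.7 0; 6 0 0 0 0; 6 0 0 0 0")

```text
time_s: 28.12
tcp_pos: [475.2, -42.0, 84.8]
eef_rot: [0.0, 0.793, 0.609, 0.0]
force: [-1.9, -0.1, 13.6]
gripper_width: 8.5
finger_force: 51.2
```

>>> apply_moves(rows="6 0 0 -2 0; 6 0 0 -2 0; 6 0 0 -2 0; 6 0 0 -2 0; 6 0 0 0 0")

```text
time_s: 28.53
tcp_pos: [475.0, -41.9, 92.5]
eef_rot: [0.0, 0.793, 0.609, 0.0]
force: [0.0, -0.2, 5.1]
gripper_width: 8.4
finger_force: 50.0
```

>>> apply_moves(rows="6 0 0 -1 0; 6 0 0 -1 0; 6 0 0 0 0; 6 0 0 0 0")

```text
time_s: 28.87
tcp_pos: [474.9, -41.9, 94.2]
eef_rot: [0.0, 0.793, 0.609, 0.0]
force: [-0.2, -0.0, 4.3]
gripper_width: 8.5
finger_force: 49.9
```

>>> apply_moves(rows="6 0 0 -1 0; 6 0 0 -1 0; 6 0 0 0 0; 6 0 0 0 0")

```text
time_s: 29.2
tcp_pos: [474.9, -41.9, 96.1]
eef_rot: [0.0, 0.793, 0.609, 0.0]
force: [0.3, -0.0, 4.4]
gripper_width: 8.8
finger_force: 49.9
```

>>> apply_moves(rows="6 0 0 -0.8 0; 6 0 0 0 0; 6 0 0 0 0")

```text
time_s: 29.45
tcp_pos: [474.9, -41.9, 96.9]
eef_rot: [0.0, 0.793, 0.609, -0.0]
force: [0.1, 0.6, 2.7]
gripper_width: 8.5
finger_force: 49.7
```

>>> apply_moves(rows="6 0 0 -0.5 0; 6 0 0 0 0; 6 0 0 0 0")

```text
time_s: 29.7
tcp_pos: [474.6, -41.9, 97.2]
eef_rot: [-0.0, 0.793, 0.609, -0.0]
force: [0.2, 0.2, -0.8]
gripper_width: 8.4
finger_force: 49.3
```

The load has moved onto the catch, so it holds. Releasing now.

>>> apply_moves(rows="12 0 0 0 0; 20 0 0 0 0; 30 0 0 0 0; 40 0 0 0 0; 40 0 0 0 0")

```text
time_s: 30.12
tcp_pos: [474.8, -41.9, 97.4]
eef_rot: [-0.0, 0.793, 0.609, -0.0]
force: [-0.5, -0.5, 0.3]
gripper_width: 40.1
finger_force: 0.0
```

>>> apply_moves(rows="40 0 0 -6 0; 40 0 0 -15 0; 40 0 0 -30 0; 40 0 0 -35 0; 40 0 0 -35 0")

```text
time_s: 30.53
tcp_pos: [474.1, -42.3, 219.9]
eef_rot: [-0.0, 0.794, 0.608, -0.001]
force: [1.5, -0.0, -0.7]
gripper_width: 40.4
finger_force: 0.0
```

>>> apply_moves(rows="40 0 0 -25 0; 40 0 0 -10 0; 40 0 0 0 0; 40 0 0 0 0; 40 0 0 0 0")

```text
time_s: 30.95
tcp_pos: [474.1, -41.6, 252.3]
eef_rot: [-0.001, 0.793, 0.609, -0.001]
force: [-0.5, 0.7, -1.1]
gripper_width: 40.0
finger_force: 0.0
```

Run:
```python
from h import *
for i in range(4): arm.grab_frame('wrist')
p,M,s=pose(); print(s['time_s'],p.round(1),s['force'].round(1))
im=snap('wrist','w9.png')
for c in ['wrist','scene']:
    arm.grab_frame(c)
    for n in ['fresh_mid','flask_mid','beaker','dropper','tube_rack']:print(c,n,[(np.round(x['xyz'],1).tolist(),round(x['p'],2)) for x in arm.mark_of(n,c)[:3]])
# tab-top width/rows in wrist for caught (z136) vs ejected (z150)
u,v=M[:,1],M[:,0]; g=cv2.cvtColor(im,cv2.COLOR_RGB2GRAY)
for z in (136,150):
    c=np.array([474.8,-42.2,z]); q=project([c+i*5*u+j*14*v for i in(-1,1) for j in(1,-1)],'wrist'); print(z,q.round(1).tolist())
x=int(q[:,0].mean()); print(x,g[170:270,x].tolist())
```

```text
31.15 [474.3 -41.9 252.4] [ 0.1 -0.4 -0.2]
wrist fresh_mid [([472.7, -43.7, 96.7], 0.64)]
wrist flask_mid []
wrist beaker []
wrist dropper [([685.4, -309.0, -3.0], 0.69)]
wrist tube_rack [([791.5, -138.5, 1.9], 0.94)]
scene fresh_mid [([471.5, -40.4, 94.6], 0.58)]
scene flask_mid [([508.0, 291.4, 46.5], 0.63)]
scene beaker [([741.3, 102.6, 1.0], 0.9)]
scene dropper [([683.4, -312.3, 5.4], 0.59)]
scene tube_rack [([788.0, -139.7, -0.8], 0.68)]
136 [[318.6, 214.1], [318.7, 249.5], [331.8, 214.1], [331.6, 249.5]]
150 [[318.2, 218.2], [318.4, 255.1], [332.1, 218.2], [331.9, 255.1]]
325 [142, 141, 142, 142, 142, 140, 142, 142, 142, 141, 142, 142, 141, 142, 142, 142, 141, 142, 142, 141, 140, 124, 96, 78, 76, 69, 63, 67, 82, 91, 92, 91, 96, 113, 136, 142, 139, 128, 105, 92, 93, 94, 91, 98, 116, 134, 142, 143, 143, 143, 143, 143, 143, 143, 143, 143, 143, 143, 143, 143, 143, 143, 144, 143, 143, 143, 142, 143, 142, 142, 143, 143, 142, 142, 143, 142, 142, 140, 130, 122, 133, 141, 141, 142, 142, 141, 142, 142, 142, 142, 141, 142, 142, 142, 142, 141, 142, 141, 142, 142]
```

The fresh cartridge is caught: the tab rows at 214–249 px match a top height of 136 mm. The used cartridge is in the tray, the other objects haven't moved and the gripper is clear.

```bash
python3 -c "
from h import *
print(arm.sign_off())"
```

```text
the job is handed in; nothing more can be done
None
```

The job is handed in at about 32 s: the used cartridge is in the grey tray, the fresh one is held down by the slot's catch and released, press force peaked at about 14 N, and the flask, beaker, dropper bottle and tube rack show no movement beyond camera error.

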